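Sweep the loose lenses through the gate into the slot

ROBOT

A 6-joint arm with a two-finger parallel gripper is mounted at the origin on a cart in front of the work surface, level with it; the furniture and walls round the work are solid. World frame = base frame: x ahead of the robot, y to its left, z up, the work surface at z = 0. Lengths are in m, angles in degrees, forces in N, time in s.
With the tool pointing down it reaches from about 0.4 to 0.825 m from the base axis. Payload 7 kg.
Tool frame: the origin (TCP) lies midway between the tips of the shut fingers; the grasp point (between the pads) lies ctrl.tcp_to_grasp behind it (ctrl.tcp_to_grasp is the distance from the TCP to the grasp point, in m); z points along the fingers, y is the line along which they close (so a half turn about z gives the same grasp; the last joint's range is limited). The gripper opens to 88 mm and grips with 3 to 60 N. Pads are 19 mm wide; open, the fingers measure 130 mm over their backs; the gripper's body (78 mm by 193 mm) begins 47 mm behind the grasp point.
Start: joints at [-51.904, 20.546, 0.682, 0, -70.136, -16.507], TCP at [0.248, -0.628, 0.227] pointing down, gripper open.
Joint ranges: [-176.03, 176.03], [-82.01, 121.73], [-58.28, 71.71], [-173.87, 95.51], [-174.79, -0.11], [-173.66, 173.66]. Speed limits (degrees/s): [136.94, 136.94, 172.46, 180, 180, 180].

INTERFACE

Orientations are given as [roll, pitch, yaw] about the fixed x, y, z axes, in that order (R = Rz(yaw) Ry(pitch) Rx(roll)).
In Python, from plant import ctrl, imaging, close_job gives the robot as it stands.
- The arm moves only by the shell command python3 -m crank 'ROWS'. ROWS is JSON, a list of rows, each a list of 3 entries, a list of its own where there are three numbers: the shift along the world's x, y, z in m, then the turn, a rotation vector about the world's x, y, z in degrees, then the opening, from -1 (shut) to 1 (fully open), so that 0 is half open. A call has 1 to 12 rows; each row shifts and turns the commanded pose from where the row before left it; what a row does not reach is not made up. A row lasts 1/10 s, in which the tool goes at most 50 mm and 8.59 degrees, less where a joint would pass 70% of its speed; a pose out of reach is approached as far as the arm can. A call is refused whole if a number of a shift passes 0.05 or a number of a turn 8.59, either way. A call with a gripper value outside its range is refused whole. The fingers move at their own pace and stop on an object; the grip force is fixed at half the most. Time passes only in rows, so rows that do not move let the fingers close. It gives the time, the measured TCP pose, the force, the opening and the grip force at its end, in the units of the state.
- ctrl.get_obs(): the state, without advancing time (a new reading comes with each control period).
- imaging.snapshot(name): name is "scene" or "top" or "wrist"; returns (picture, depth): 480x640x3 uint8, blue, green, red; 480x640 float32, m along the optical axis (not along the pixel's ray), 0 where there is no reading.
- imaging.camera_model(name): a dict with "mtx" (3x3 intrinsics, pixels), "D" ([k1, k2, p1, p2, k3] as OpenCV has them; the pictures are not rectified), "R" (3x3) and "t" (3): a world point X has camera coordinates R X + t. Camera axes: x right, y down, z forward; pixel columns grow to the right and rows downward; lengths in m; the calibration is good to about 2 mm. A picture is of the moment at which its call begins: read the wrist's pose just before it. camera_model takes no time and is no camera call; for the wrist camera it gives the pose at the moment of the call.
- close_job(): hands the job in; it is judged then, once.
The state is a dict: "clock": time; "joint_pos": joint angles; "qvel": joint speeds; "tau": joint torques, N m; "tool_pos": TCP position; "orientation": TCP orientation; "force": force on the tool from outside, world axes, zero at the start; "moment": the same for the moment, N m; "opening": finger opening in m; "gripper_force": force on a finger pad.
Only numpy, scipy, OpenCV 4.12 (cv2) and the standard library are available. Lean on these libraries where they do the work, as an engineer would, in place of code of your own. Each camera call takes 0.05 s, during which the arm holds its last target. There are 200 camera calls.

TASK

Two loose round lenses lie on the white sorting board. With your fingertips push them along the board, one after the other, through the gap in the metal fence until both lie flat in the slot, completely past the fence. Push them only: do not pick them up or press hard on them, and leave the bundle of temple arms on the board and the other things round it where they are.

Things in the scene. Friction and masses are not known exactly. Their poses are not given: they have to be found in the camera images.
- sorter: Fixed flat white board, 4 mm thick (top at z = 0.004). Origin: underside, mid-gate, at the outer face of the fence. x points through the gate into the slot, y along the fence, z up. Sweeping area without rims: x -210 to 0, y -120 to +120 mm. Lenses and bundle start on it at three places: some 75 mm to either side of the middle line, and near it about 175 mm from the fence; which where varies.
- gate (a point): Middle of the gate on the board's top, at the outer face of the fence; axes as the board's. The dark metal fence is 6 mm thick (x 0 to 6) and stands 14 mm above the board's top; the gate in it is 52 mm wide (y -26 to +26). Two lead-in wings of the same height spread from its sides at 45 degrees out to x = -20, y = +-47 mm.
- slot_end (a point): Middle of the slot's end stop, on its floor, 110 mm past the gate point along x. The slot is level with the board's top, open above, 52 mm wide between walls 6 mm thick and 14 mm high: room for two lenses one behind the other and 22 mm to spare. Farther on, at the robot's left (world y > 0.02), stand stacked trays with spectacles on top, up to z = 0.23: pass above them.
- lens_1: Loose dark round lens blank, 44 mm diameter, rim 8 mm high, flat below, top slightly domed to 11 mm, about 20 g, lying flat on the sweeping area. Origin: centre of its underside.
- lens_2: The other lens, the same as lens_1.
- bundle: Loose bundle of black and yellow temple arms, 52 x 29 x 16 mm, lying on the sweeping area, to be left where it is. Origin: centre of its underside, x along its 52 mm length.
- glue_bottle: Small glue bottle, 35 mm across, 98 mm tall, standing on the table beside the board; to be left alone. Origin: centre of its underside.
- specs_1: Black spectacles, 145 mm wide, on the table; to be left alone. Origin: centre of their underside.

How it is judged:
By the outcome, as a careful person would: the job done as asked, in the order asked, and still so for the second after the job is handed in, with the robot touching nothing.
It also fails if it takes over 66 s, if anything falls off the work surface, if the arm or the gripper's body presses on something with over 40 N, if the wrist force passes 120 N, or if a joint passes its speed limit or range.

## Working session

There is one attempt and no reset: what is moved stays moved. The work goes in short steps, Python scripts to look and compute and a shell command to move; the robot and the scene stay as the last step left them, time stands still between calls to the robot, and variables do not carry over. Pictures are saved under pics/ and viewed, at most 10 in all, crops included, and the job is handed in when it is done.

```bash
mkdir -p pics; ls
python3 - <<'E'
from plant import ctrl, imaging
import cv2
o=ctrl.get_obs();print(o['clock'],o['tool_pos'],o['orientation'],o['opening'],ctrl.tcp_to_grasp)
for n in ['top','scene']:
    p,d=imaging.snapshot(n);cv2.imwrite(f'pics/{n}0.png',p)
    import numpy as np;np.save(n+'0.npy',d)
    m=imaging.camera_model(n);print(n,m)
E
```

```text
pics
0.0 [ 0.24815597 -0.62719335  0.22562659] [ 1.79905016e+02 -8.29864558e-03 -1.58417709e+02] 0.08759271941400831 0.0188
top {'mtx': array([[583.31461574,   0.        , 322.62075862],
       [  0.        , 583.31461574, 243.37185835],
       [  0.        ,   0.        ,   1.        ]]), 'D': array([-0.04124412,  0.        ,  0.        ,  0.        ,  0.        ]), 'R': array([[-0.02788936, -0.99961016, -0.00131204],
       [-0.99287881,  0.02785358, -0.1158268 ],
       [ 0.11581819, -0.00192764, -0.99326856]]), 't': array([-0.25116492,  0.52567681,  0.88720311])}
scene {'mtx': array([[455.03186201,   0.        , 317.31662893],
       [  0.        , 455.03186201, 240.27135864],
       [  0.        ,   0.        ,   1.        ]]), 'D': array([-0.00099326,  0.        ,  0.        ,  0.        ,  0.        ]), 'R': array([[ 0.6738955 , -0.73850293, -0.02186957],
       [-0.31516369, -0.26056764, -0.91256581],
       [ 0.66823402,  0.62186648, -0.40834467]]), 't': array([-0.56650425,  0.15645886,  0.76747324])}
```

View pics/top0.png

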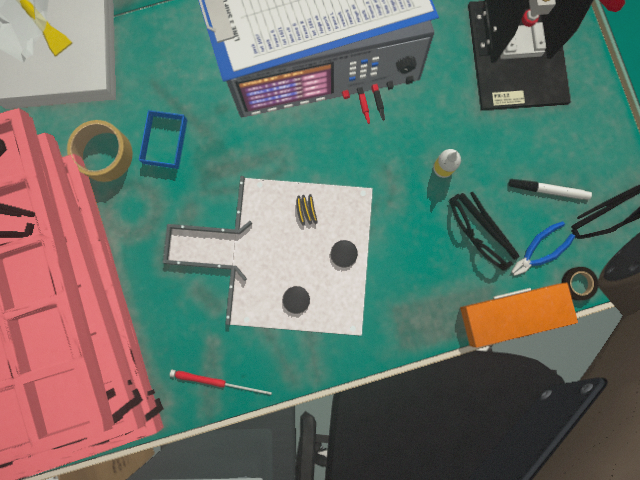

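View pics/scene0.png

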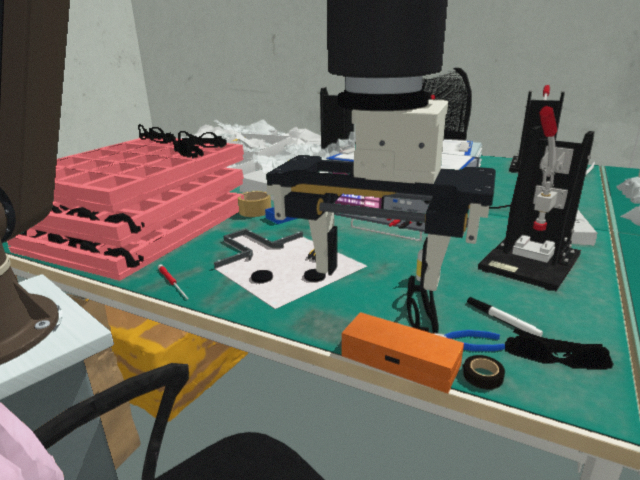

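The top view shows lenses at about (344,254) and (296,300), and the bundle at (306,210). The fence is near column 238 with its gate near (240,253), and the slot runs left (world +y).

```bash
cat > h.py <<'E'
from plant import ctrl, imaging
import cv2, numpy as np
def ray(n,px,z,m=None):
    m=m or imaging.camera_model(n)
    u=cv2.undistortPoints(np.float64(px).reshape(-1,1,2),m['mtx'],m['D'])[:,0]
    d=np.c_[u,np.ones(len(u))]@m['R']; c=-m['R'].T@m['t']
    return (c+d*((z-c[2])/d[:,2])[:,None])[:,:2]
def board(p):   # white-board blob -> far corners -> frame
    hsv=cv2.cvtColor(p,cv2.COLOR_BGR2HSV)
    k=np.uint8((hsv[...,1]<45)&(hsv[...,2]>150))*255
    k[:, :225]=0; k[:, 400:]=0; k[:165]=0; k[345:]=0
    k=cv2.morphologyEx(k,cv2.MORPH_OPEN,np.ones((5,5)))
    c=max(cv2.findContours(k,0,2)[0],key=cv2.contourArea)
    return cv2.convexHull(c)
def lenses(p):
    g=cv2.cvtColor(p,cv2.COLOR_BGR2GRAY); h=cv2.cvtColor(p,cv2.COLOR_BGR2HSV)
    k=np.uint8(g<85)*255; k[:, :165]=0;k[:, 375:]=0;k[:175]=0;k[340:]=0
    k=cv2.morphologyEx(k,cv2.MORPH_OPEN,cv2.getStructuringElement(2,(13,13)))
    out=[]
    for c in cv2.findContours(k,0,2)[0]:
        (x,y),r=cv2.minEnclosingCircle(c); M=cv2.moments(c)
        out.append((M['m10']/M['m00'],M['m01']/M['m00'],r,cv2.contourArea(c)))
    return out
E
python3 - <<'E'
from h import *
p=cv2.imread('pics/top0.png')
hull=board(p); w=ray('top',hull[:,0],.004)
r=cv2.minAreaRect(np.float32(w*1000));print(r);print(cv2.boxPoints(r))
q=cv2.approxPolyDP(hull,6,True)[:,0];print(q.tolist(),ray('top',q,.004).round(4).tolist())
for l in lenses(p): print(np.round(l,1),ray('top',[l[:2]],.010).round(4))
print('wingtips',ray('top',[[250,225],[244,281],[241,181],[228,324],[236,232],[233,267]],.018).round(4).tolist())
R=cv2.resize(p[165:345,155:395],None,fx=3.3,fy=3.3,interpolation=2);cv2.imwrite('pics/c1.png',R)
E
```

```text
((504.58642578125, -221.25888061523438), (231.6563720703125, 239.8199005126953), 83.67176055908203)
[[ 372.64005  -323.1643  ]
 [ 610.99866  -349.59827 ]
 [ 636.53284  -119.353455]
 [ 398.1742    -92.919495]]
[[245, 178], [371, 188], [361, 334], [231, 324], [225, 240]] [[0.6332, -0.1414], [0.6106, -0.3476], [0.3747, -0.3228], [0.3961, -0.116], [0.5315, -0.1077]]
[295.8 299.8  13.1 483.5] [[ 0.4316 -0.2207]]
[343.6 253.7  13.3 493. ] [[ 0.5032 -0.299 ]]
wingtips [[0.5528, -0.1503], [0.4634, -0.1396], [0.6251, -0.1367], [0.3965, -0.1135], [0.5421, -0.1278], [0.4861, -0.1224]]
```

View pics/c1.png

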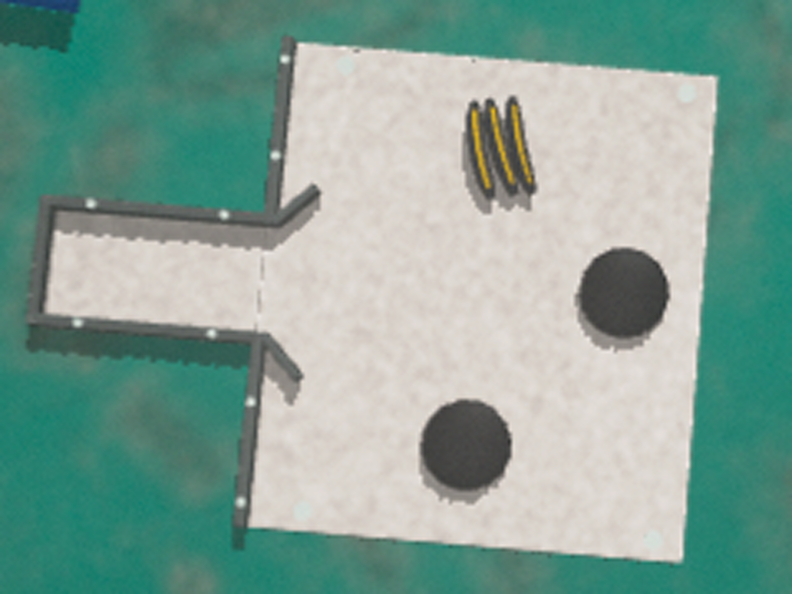

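```bash
python3 - <<'E'
from h import *
f=lambda l:[(155+a/3.3,165+b/3.3) for a,b in l]
print('wing tips, z18',ray('top',f([(318,187),(300,379)]),.018).round(4).tolist())
print('fence ends z18',ray('top',f([(290,40),(238,545)]),.018).round(4).tolist())
print('slot outer end corners z18',ray('top',f([(41,199),(29,322)]),.018).round(4).tolist())
print('bottle base',ray('top',[[438,175]],0),'bundle',ray('top',f([(503,147)]),.015))
E
python3 -m crank '[[[0.03,0.03,0],[0,0,8],-0.45],[[0.03,0.03,0],[0,0,8],-0.45],[[0.03,0.03,0],[0,0,8],-0.45],[[0.03,0.03,0],[0,0,8],-0.45],[[0.03,0.03,0],[0,0,8],-0.45],[[0.03,0.03,0],[0,0,8],-0.45],[[0.03,0.03,0],[0,0,8],-0.45],[[0.03,0.03,0],[0,0,6.4],-0.45],[[0.01,0.03,0],[0,0,0],-0.45],[[0,0.006,0],[0,0,0],-0.45],[[0,0,0],[0,0,0],-0.45],[[0,0,0],[0,0,0],-0.45]]'
```

```text
wing tips, z18 [[0.5581, -0.1526], [0.4651, -0.1427]]
fence ends z18 [[0.6314, -0.1398], [0.3869, -0.112]]
slot outer end corners z18 [[0.5561, -0.0175], [0.4962, -0.0119]]
bottle base [[ 0.63026655 -0.45944096]] bundle [[ 0.57576318 -0.24285815]]
clock: 1.3
tool_pos: [0.498, -0.352, 0.2265]
orientation: [180.0, -0.0, -96.0]
force: [0.2, 0.6, -0.4]
opening: 0.024
gripper_force: 0.0
```

```bash
python3 -m crank '[[[0,0,-0.05],[0,0,0],-0.55],[[0,0,-0.05],[0,0,0],-0.55],[[0,0,-0.05],[0,0,0],-0.55],[[0,0,-0.04],[0,0,0],-0.55],[[0,0,-0.02],[0,0,0],-0.55],[[0,0,-0.008],[0,0,0],-0.55],[[0,0,0],[0,0,0],-0.55],[[0,0,0],[0,0,0],-0.55]]'
python3 - <<'E'
from h import *
p,d=imaging.snapshot('wrist');cv2.imwrite('pics/w1.png',p)
E
```

```text
clock: 2.1
tool_pos: [0.499, -0.3526, 0.0098]
orientation: [-179.9, -0.0, -96.0]
force: [0.4, -0.4, 1.1]
opening: 0.0196
gripper_force: 0.0
```

View pics/w1.png

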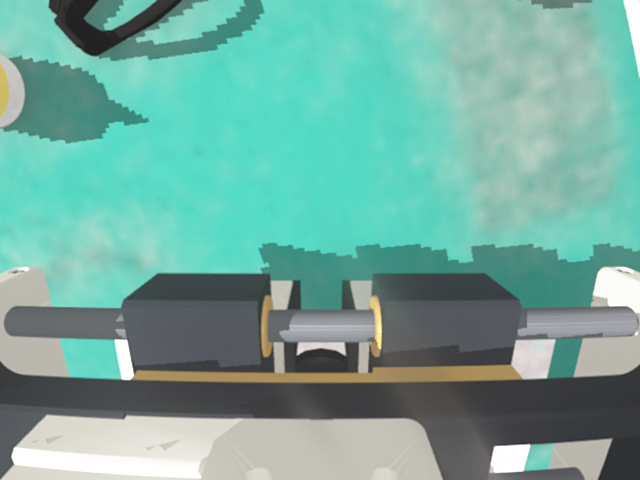

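```bash
python3 -m crank '[[[0,0.01,-0.002],[0,0,0],-0.55],[[0,0.01,0],[0,0,0],-0.55],[[0,0.01,0],[0,0,0],-0.55],[[0,0.01,0],[0,0,0],-0.55],[[0,0.01,0],[0,0,0],-0.55],[[0,0.01,0],[0,0,0],-0.55],[[0,0.01,0],[0,0,0],-0.55],[[0,0.01,0],[0,0,0],-0.55],[[0,0,0],[0,0,0],-0.55]]'
python3 - <<'E'
from h import *
p,d=imaging.snapshot('top');cv2.imwrite('pics/t2.png',p)
p,d=imaging.snapshot('scene');cv2.imwrite('pics/s2.png',cv2.resize(p[200:320,200:400],None,fx=4,fy=4))
E
```

```text
clock: 3.05
tool_pos: [0.4983, -0.2704, 0.0066]
orientation: [180.0, 0.0, -95.9]
force: [0.5, -0.6, -0.5]
opening: 0.0194
gripper_force: 0.0
```

View pics/s2.png

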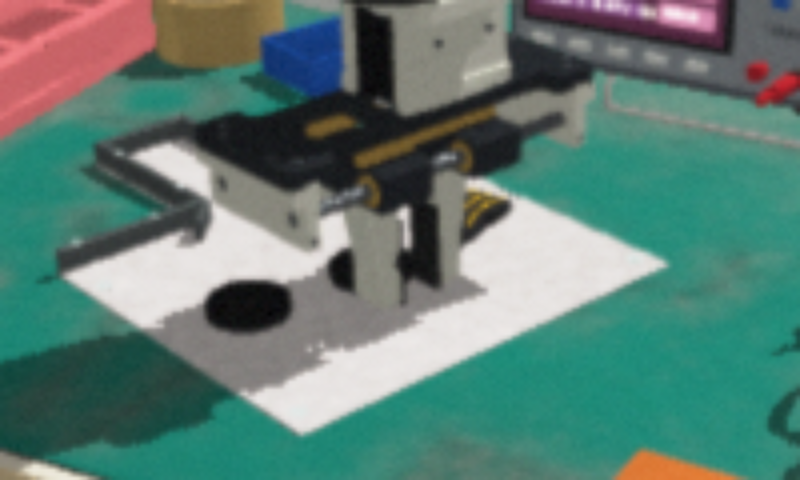

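The lens (crop about (350,268)) sits ahead of the two fingertips and the bundle is clear, so I'll go on pushing.

```bash
python3 -m crank '[[[0.001,0.01,0.001],[0,0,0],-0.55],[[0.001,0.01,0],[0,0,0],-0.55],[[0.001,0.01,0],[0,0,0],-0.55],[[0.001,0.01,0],[0,0,0],-0.55],[[0.001,0.01,0],[0,0,0],-0.55],[[0.001,0.01,0],[0,0,0],-0.55],[[0.001,0.01,0],[0,0,0],-0.55],[[0.001,0.01,0],[0,0,0],-0.55],[[0.001,0.01,0],[0,0,0],-0.55],[[0.001,0.01,0],[0,0,0],-0.55],[[0.001,0.01,0],[0,0,0],-0.55],[[0.001,0.006,0],[0,0,0],-0.55]]'
python3 - <<'E'
from h import *
print(ctrl.get_obs()['tool_pos'],ctrl.get_obs()['force'])
p,d=imaging.snapshot('top');q,d=imaging.snapshot('scene')
cv2.imwrite('pics/s3.png',np.hstack([cv2.resize(q[200:320,200:330],(390,360)),cv2.resize(p[165:345,155:355],(400,360))]))
E
```

```text
clock: 4.35
tool_pos: [0.5105, -0.1547, 0.0076]
orientation: [-180.0, 0.0, -96.0]
force: [0.9, 0.0, -0.4]
opening: 0.0195
gripper_force: 0.1
[ 0.51046807 -0.1546868   0.00760064] [ 0.89571681  0.00789158 -0.38229559]
```

View pics/s3.png

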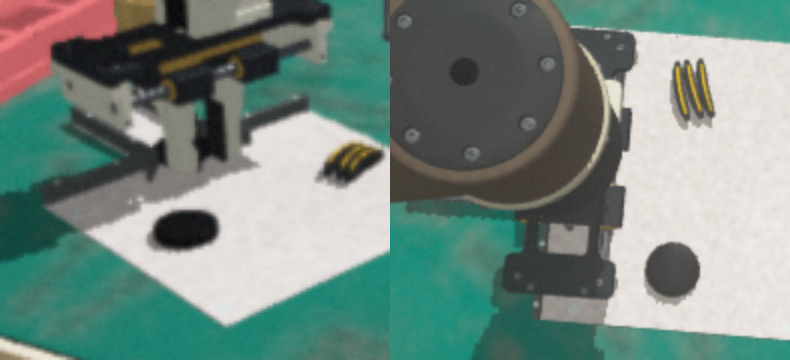

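```bash
python3 -m crank '[[[-0.001,-0.01,0],[0,0,0],-1],[[0,0,0],[0,0,0],-1],[[0,0,0],[0,0,0],-1],[[0,0,0],[0,0,0],-1],[[0.001,0.01,0],[0,0,0],-1],[[0.001,0.007,0],[0,0,0],-1],[[0.001,0.007,0],[0,0,0],-1],[[0.001,0.007,0],[0,0,0],-1],[[0,0,0],[0,0,0],-1]]'
python3 -m crank '[[[0.001,0.007,0],[0,0,0],-1],[[0.001,0.007,0],[0,0,0],-1],[[0,0.007,0],[0,0,0],-1],[[0,0,0],[0,0,0],-1]]'
```

```text
clock: 5.35
tool_pos: [0.5136, -0.1336, 0.0076]
orientation: [-180.0, 0.0, -95.9]
force: [0.4, 0.7, 0.0]
opening: 0.0007
gripper_force: 0.0
clock: 5.75
tool_pos: [0.5154, -0.1128, 0.0076]
orientation: [-180.0, 0.0, -96.0]
force: [-0.4, -0.5, -0.8]
opening: 0.0007
gripper_force: 0.0
```

```bash
python3 -m crank '[[[0,0,0.035],[0,0,0],-1],[[0,0,0.035],[0,0,-8.2],-1],[[-0.013,-0.01,0],[0,0,-8.2],-0.55],[[-0.013,-0.01,0],[0,0,-8.2],-0.55],[[-0.013,-0.01,0],[0,0,-8.2],-0.55],[[-0.013,-0.01,0],[0,0,-8.2],-0.55],[[-0.013,-0.01,0],[0,0,-8.2],-0.55],[[-0.013,-0.01,0],[0,0,-8.2],-0.55],[[-0.013,-0.01,0],[0,0,-8.2],-0.55],[[-0.013,-0.01,0],[0,0,-8.2],-0.55],[[-0.013,-0.01,0],[0,0,-8.2],-0.55],[[-0.016,-0.013,0],[0,0,-8.2],-0.55]]'
python3 - <<'E'
from h import *
p,d=imaging.snapshot('top');o=ctrl.get_obs()
print(o['tool_pos'],o['orientation'],o['joint_pos'])
for l in lenses(p): print(np.round(l,1),ray('top',[l[:2]],.010).round(4))
cv2.imwrite('pics/t4.png',cv2.resize(p[165:345,155:395],None,fx=3,fy=3))
E
```

```text
clock: 6.95
tool_pos: [0.382, -0.2169, 0.0777]
orientation: [-180.0, 0.0, 173.5]
force: [-0.6, -0.3, -0.5]
opening: 0.0193
gripper_force: 0.0
[ 0.37911433 -0.21763961  0.07728652] [ 1.79978179e+02 -9.54598197e-02  1.72917416e+02] [-3.86052379e+00  7.48025601e+00 -3.96661818e+01 -3.98510396e-02
 -4.29476515e+01 -9.31928864e+01]
[343.3 329.4  15.9 528.5] [[ 0.3828 -0.2946]]
[ 249.   326.2   48.5 1971.5] [[ 0.3919 -0.1455]]
[207.  248.2  13.3 511.5] [[ 0.5183 -0.0795]]
```

View pics/t4.png

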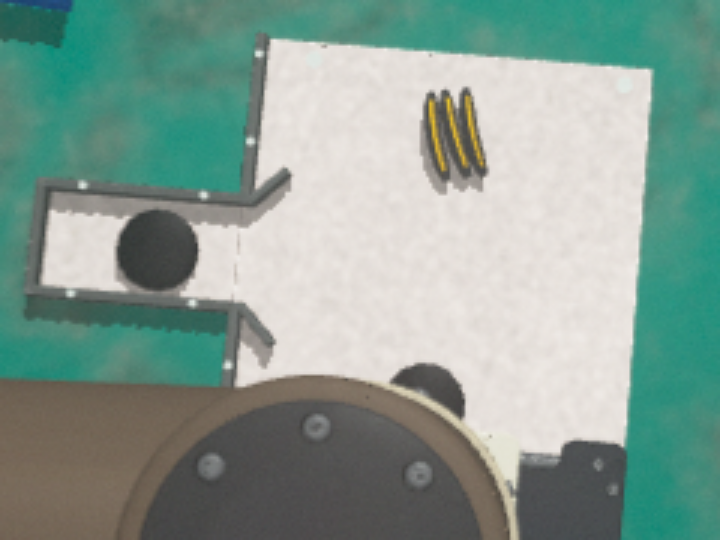

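```bash
python3 -m crank '[[[0,0.001,-0.035],[0,0,0],-0.55],[[0,0.001,-0.03],[0,0,0],-0.55],[[0,0,-0.005],[0,0,0],-0.55],[[0,0,0],[0,0,0],-0.55]]'
python3 -m crank '[[[0.01,-0.001,0],[0,0,0],-0.55],[[0.01,-0.001,0],[0,0,0],-0.55],[[0.01,-0.001,0],[0,0,0],-0.55],[[0.01,-0.001,0],[0,0,0],-0.55],[[0.01,-0.001,0],[0,0,0],-0.55],[[0.01,-0.001,0],[0,0,0],-0.55],[[0.01,-0.001,0],[0,0,0],-0.55],[[0.01,-0.001,0],[0,0,0],-0.55],[[0.008,-0.001,0],[0,0,0],-0.55],[[0.003,0,0],[0,0,0],-0.55],[[0,0,0],[0,0,0],-0.55]]'
```

```text
clock: 7.4
tool_pos: [0.3817, -0.2146, 0.0072]
orientation: [-180.0, -0.1, 173.8]
force: [-0.7, -0.3, 0.3]
opening: 0.0197
gripper_force: 0.0
clock: 8.5
tool_pos: [0.4736, -0.2236, 0.0074]
orientation: [180.0, -0.0, 173.8]
force: [0.5, -0.0, 0.3]
opening: 0.02
gripper_force: 0.0
```

```bash
python3 -m crank '[[[-0.02,0.002,0],[0,0,0],-0.55],[[0,0,0.035],[0,0,8.2],-0.55],[[0,0,0.035],[0,0,8.2],-0.55],[[0,-0.02,0],[0,0,8.2],-0.55],[[0,-0.02,0],[0,0,8.2],-0.55],[[0.005,-0.02,0],[0,0,8.2],-0.55],[[0.005,-0.02,0],[0,0,8.2],-0.55],[[0.005,0,0],[0,0,8.2],-0.55],[[0.005,0,0],[0,0,8.2],-0.55],[[0.005,0,0],[0,0,8.2],-0.55],[[0.005,0,0],[0,0,8.2],-0.55],[[0.01,0,0],[0,0,8.2],-0.55]]'
python3 - <<'E'
from h import *
imaging.snapshot('top');p,d=imaging.snapshot('top');o=ctrl.get_obs()
print(o['tool_pos'],o['orientation'])
for l in lenses(p): print(np.round(l,1),ray('top',[l[:2]],.010).round(4))
cv2.imwrite('pics/t5.png',cv2.resize(p[165:345,155:395],None,fx=3,fy=3))
E
```

```text
clock: 9.7
tool_pos: [0.4925, -0.3015, 0.0775]
orientation: [180.0, 0.0, -95.7]
force: [0.8, 0.5, -0.1]
opening: 0.0197
gripper_force: 0.0
[ 0.49384514 -0.30158466  0.07751899] [-1.79982657e+02 -6.00577036e-03 -9.58688502e+01]
[345.3 308.5  26.2 907.5] [[ 0.4157 -0.2989]]
[326.  273.8   7.3 133. ] [[ 0.4717 -0.2698]]
[ 266.6  240.6   85.5 4410.5] [[ 0.5278 -0.1758]]
[173.7 223.2  21.1 626. ] [[ 0.5605 -0.0256]]
[ 347.5  209.5   41.8 3558.5] [[ 0.5749 -0.3076]]
```

View pics/t5.png

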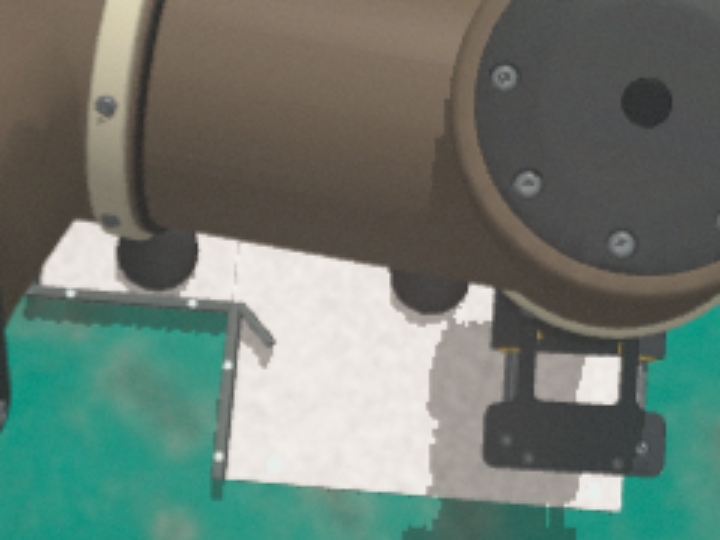

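Lens 2 (crop about (429,272)) is on the middle line behind the gate. Lens 1 is in the slot, crop about (157,250).

```bash
python3 -m crank '[[[0.001,0,-0.035],[0,0,0],-0.55],[[0,0,-0.03],[0,0,0],-0.55],[[0,0,-0.005],[0,0,0],-0.55],[[0,0,0],[0,0,0],-0.55],[[0.001,0.01,0],[0,0,0],-0.55],[[0.001,0.01,0],[0,0,0],-0.55],[[0.001,0.01,0],[0,0,0],-0.55],[[0.001,0.01,0],[0,0,0],-0.55],[[0.001,0.01,0],[0,0,0],-0.55],[[0.001,0.01,0],[0,0,0],-0.55],[[0.001,0.01,0],[0,0,0],-0.55]]'
python3 -m crank '[[[0.001,0.01,0],[0,0,0],-0.55],[[0.001,0.01,0],[0,0,0],-0.55],[[0.001,0.01,0],[0,0,0],-0.55],[[0.001,0.01,0],[0,0,0],-0.55],[[0.001,0.01,0],[0,0,0],-0.55],[[0.001,0.01,0],[0,0,0],-0.55],[[0.001,0.01,0],[0,0,0],-0.55],[[0.001,0.008,0],[0,0,0],-0.55],[[0,0,0],[0,0,0],-0.55]]'
```

```text
clock: 10.9
tool_pos: [0.5015, -0.2307, 0.0077]
orientation: [-180.0, -0.0, -96.0]
force: [0.4, -0.1, 0.5]
opening: 0.0199
gripper_force: 0.2
clock: 11.8
tool_pos: [0.5095, -0.1526, 0.0076]
orientation: [-180.0, 0.0, -95.9]
force: [0.5, -0.9, -0.6]
opening: 0.0195
gripper_force: 0.0
```

```bash
python3 -m crank '[[[0,-0.01,0],[0,0,0],-1],[[0,0,0],[0,0,0],-1],[[0,0,0],[0,0,0],-1],[[0,0,0],[0,0,0],-1],[[0.002,0.01,0],[0,0,0],-1],[[0.001,0.007,0],[0,0,0],-1],[[0.001,0.007,0],[0,0,0],-1],[[0.001,0.007,0],[0,0,0],-1],[[0,0,0],[0,0,0],-1]]'
python3 -m crank '[[[0,0.005,0],[0,0,0],-1],[[0,0.005,0],[0,0,0],-1],[[0,0,0],[0,0,0],-1]]'
python3 -m crank '[[[0,-0.005,0],[0,0,0],-1],[[0,0,0.05],[0,0,0],-1],[[0,0,0.05],[0,0,0],-1],[[0,-0.05,0],[0,0,0],-1],[[0,-0.05,0],[0,0,0],-1],[[0,-0.05,0],[0,0,0],-1],[[-0.03,-0.05,0],[0,0,0],-1],[[-0.03,-0.05,0],[0,0,0],-1],[[-0.03,-0.05,0],[0,0,0],-1],[[-0.03,-0.05,0],[0,0,0],-1],[[0,0,0],[0,0,0],-1],[[0,0,0],[0,0,0],-1]]'
python3 - <<'E'
from h import *
p,d=imaging.snapshot('top');o=ctrl.get_obs();print(o['tool_pos'],o['qvel'])
for l in lenses(p):
    w=ray('top',[l[:2]],.010)[0]-[.5135,-.128]; print(np.round(l,1),'xb',w@[.1046,.9945],'yb',w@[-.9945,.1046])
cv2.imwrite('pics/t6.png',cv2.resize(p[165:345,155:395],None,fx=3,fy=3))
E
```

```text
clock: 12.7
tool_pos: [0.5146, -0.1316, 0.0076]
orientation: [-180.0, 0.0, -95.9]
force: [-0.1, 0.1, -0.8]
opening: 0.0002
gripper_force: 0.0
clock: 13.0
tool_pos: [0.5143, -0.1222, 0.0076]
orientation: [-180.0, 0.0, -96.0]
force: [0.2, 0.2, -0.1]
opening: 0.0004
gripper_force: 0.0
clock: 14.2
tool_pos: [0.4099, -0.4506, 0.1072]
orientation: [180.0, 0.0, -96.2]
force: [0.7, 0.7, -0.5]
opening: 0.0007
gripper_force: 0.0
[ 0.41064782 -0.44963021  0.10727674] [ 1.98846979 -0.42999433 -0.21107623 -0.0742125   0.12964411 -0.23430936]
[ 193.2  269.5   47.7 2082. ] xb 0.06734454388168502 yb 0.03632552747325727
[251.9 198.7  15.  470. ] xb -0.016200624766365804 yb -0.08568363760576046
```

View pics/t6.png

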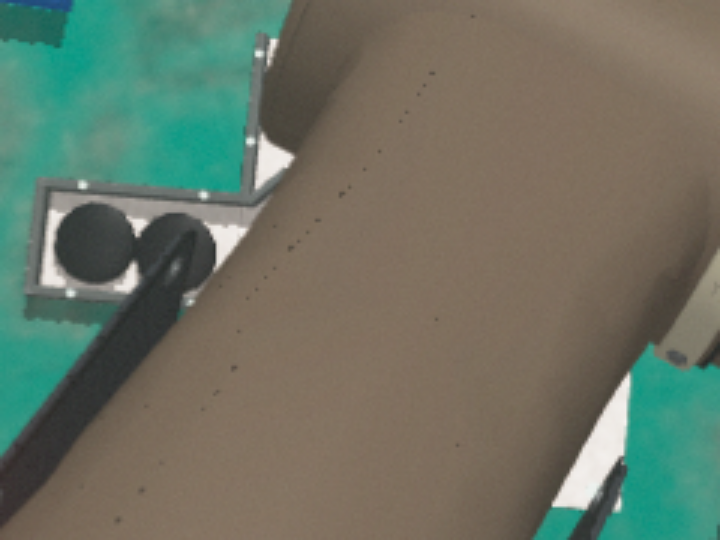

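Both lenses sit side by side in the slot, crop centres (95,243) and (177,252), rear edge past the fence line near column 238. I'll check the bundle once from the scene camera.

Run:
```python
from h import *
q,d=imaging.snapshot('scene');cv2.imwrite('pics/s7.png',cv2.resize(q[190:330,200:400],None,fx=4,fy=4))
o=ctrl.get_obs();print(abs(o['qvel']).max(),o['clock'])
```

```text
1.4188898939424994 14.3
```

View pics/s7.png

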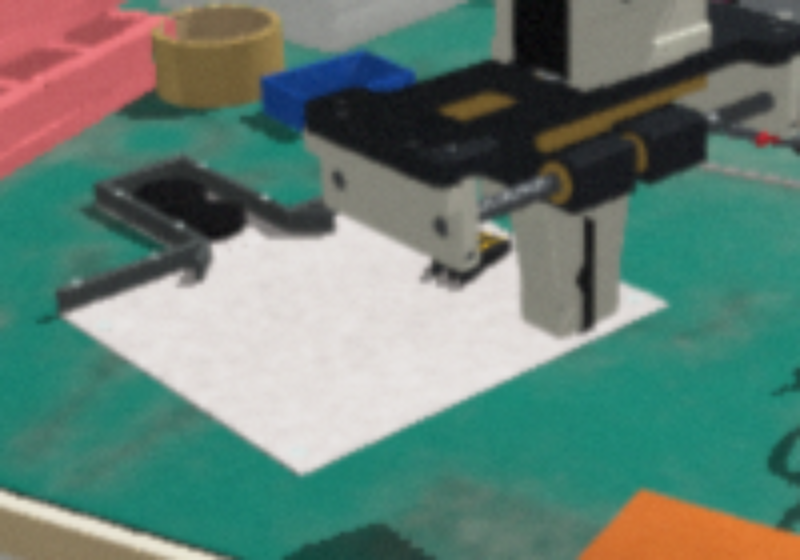

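The board is clear, the lenses are in the slot (crop about (190,205)), and the bundle is still in place at about (470,260). Handing in.

```bash
python3 -c "
from plant import close_job
print(close_job())"
```

```text
the job is handed in; nothing more can be done
None
```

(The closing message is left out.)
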